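# Slide the funnel board out to the gauge and hold it

### The arm

A 6-joint arm with a two-finger parallel gripper is mounted at the origin on a cart in front of the work surface, level with it; the furniture and walls round the work are solid. World frame = base frame: x ahead of the robot, y to its left, z up, the work surface at z = 0. Lengths are in m, angles in rad, forces in N, time in s.
With the tool pointing down it reaches from about 0.25 to 0.775 m from the base axis. Payload 4 kg.
Tool frame: the origin (TCP) lies on the centre line of the jaws, within the pads' length; the fingertips stand 22 mm ahead of it and the grasp point (between the pads) lies 3 mm ahead of it; z points along the fingers, y is the direction in which the jaws open and shut (so a half turn about z gives the same grasp; the last joint's range is limited). The gripper opens to 94 mm and grips with 3 to 60 N. Pads are 16 mm wide; open, the fingers measure 119 mm over their backs; the gripper's body (75 mm by 177 mm) begins 78 mm behind the grasp point.
Start: joints at [1.036, 0.087, 1.371, -0, 1.684, -0.103], TCP at [0.23, 0.5, 0.228] pointing down, gripper open.
Joint ranges: [-3.1, 3.1], [-0.76, 2.03], [0.27, 2.55], [-1.08, 4.22], [0.17, 2.65], [-2.57, 2.57]. Speed limits (rad/s): [2.79, 2.79, 3.14, 3.14, 3.14, 3.14].

### API

Orientations are given as a rotation vector (axis times angle).
In Python, from station import manip, hand, eyes, order gives the robot as it stands. Calls block until the motion is done:
- manip.move_to(position, orientation): joint-space move of the TCP to a pose.
- manip.line_to(position, vel=0.15, ori=None, stop_force=None): straight line of the TCP; ori=None keeps the orientation; vel is the mean speed in m/s. With stop_force (N) it stops when the force on the tool has changed by that much, and returns True; else False.
- manip.move_j(angles): joint-space move.
- hand.grip(opening, grasp_force=None): finger opening in m; grasp_force is the grip in N (None keeps the last); returns when the fingers have stopped.
- manip.wait(seconds).
- manip.solve_ik(position, orientation): joint angles nearest the present ones, or None.
- manip.observe(): the state.
- eyes.grab_frame(name): name is "scene" or "top" or "wrist"; returns a dict with "frame" (480x640x3 uint8, red, green, blue), "fx", "fy", "cx", "cy" (pixels), "extrinsics" (4x4, takes a point from camera to world coordinates). Camera axes: x right, y down, z forward; pixel columns grow to the right and rows downward; lengths in m; the calibration is good to about 2 mm. A picture is of the moment at which its call begins. There is no depth.
A pose or a line that the arm cannot do raises manip.MotionError and nothing moves.
- order.close_job(): hands the job in, once; it reports no verdict.
The state is a dict: "t": time; "joint_positions": joint angles; "qvel": joint speeds; "tau": joint torques, N m; "tcp_pos": TCP position; "orientation": TCP orientation; "ft_force": force on the tool from outside, world axes, zero at the start; "ft_torque": the same for the moment, N m; "finger_gap": finger opening in m.
Only numpy, scipy, OpenCV 4.12 (cv2) and the standard library are available. Lean on these libraries where they do the work, as an engineer would, in place of code of your own. Each camera call takes 0.05 s, during which the arm holds its last target.

### The job

Set the wooden funnel board for clamping: first swing the stand's gauge arm shut until it rests in its catch, then slide the board out along the stand's rail, straight and without lifting it, until its leading end is level with the marker blade at the tip of the arm. That far out the board would tip off, so finish while still holding it there, lying level on the rail, for a colleague to clamp: do not let go. Leave the arm shut and the beaker, jar and pot where they are.

Things in the scene. Friction and masses are not known exactly. Their poses are not given: they have to be found in the camera images.
- stand: Fixed steel riser stand. Origin: on the bench, under the rail's middle; z up, y the way the board slides out, x across, to the gauge arm's side (away from the robot). Rail: 44 mm wide (x), y -100 to +100 mm, flat top 85 mm above the bench, 10 mm thick, on two uprights 36 mm wide at y = -75 and +60. Base plate: 8 mm thick, x -63 to +87, y -105 to +165.
- rail_end (a point): Middle of the rail's top edge at the end over which the board is slid out: stand frame (0, 100, 85) mm; the stand's axes.
- catch (a point): The catch: C-shaped steel keeper 18 mm long on a post of the stand, open to stand +x, where the shut gauge arm's bar lies between its jaws. This point: middle of the mouth, stand frame (66, 155, 60) mm; its top is 74 mm above the bench.
- board: Loose wooden board, 60 mm wide (its x), 250 long (y), 18 thick, 0.15 to 0.31 kg, with a 34 mm funnel hole near its leading (+y) end. Origin: centre of its underside. It lies on the rail slightly askew, about 8 mm wider than it each side, so fingers can take its long edges from above; its end stands out 25 to 55 mm. It tips once more than about 125 mm stand out; at the mark it is 160 mm.
- board_tip (a point): Centre of the board's leading end face, at half its thickness; board axes (y points outward).
- board_tail (a point): Centre of the board's rear end face, at half its thickness.
- gauge (a joint): Gauge arm on an upright hinge at stand frame x = 66, y = 90 mm. 0 rad: shut in the catch, against a stop, along stand +y; grows to 1.5 as its tip swings open towards stand +x (clockwise from above). Starts at 0.75 to 1.2; shut below 0.06. Friction hinge (0.07 N m): stays where left. Bar 10 x 10 mm, 173 mm long, top 65 mm above the bench.
- gauge_pin (a point): Upright grey pin for moving the gauge arm, 14 mm in diameter, 105 mm from the hinge axis, standing on the bar from 65 to 105 mm above the bench. This point: on its axis, 85 mm above the bench; it moves with the arm.
- gauge_mark (a point): Edge, facing the board, of the steel marker blade at the gauge arm's tip: 4 mm thick, 170 mm from the hinge axis, 98 to 114 mm above the bench (this point 106), 22 mm from the arm's centre line. Arm shut: stand x = 44, y = 260 mm, 14 mm beside the board's path. y axis: along the arm, outward.
- beaker: Bystander: small clear beaker, 70 mm across, 63 mm high; origin under its middle.
- sample_jar: Bystander: clear sample jar with screw cap, 60 mm across, 74 mm high; origin under its middle.
- white_pot: Bystander: plain white plastic pot, 48 mm across, 86 mm high; origin under its middle.

How it is judged:
On the way, in this order (a step that is already met when the one before it is completed fails the run):
1. the gauge arm is shut and rests in its catch, before the board is slid out (value of joint gauge below 0.06 rad and y of board_tip in the frame of rail_end below 0.1 m), for 0.2 s.
2. the board's leading end is level with the marker blade, the board lying level on the rail and held by the fingers (y of board_tip in the frame of gauge_mark between -0.007 and 0.007 m and z of board in the frame of stand between 0.078 and 0.092 m and x of board in the frame of stand between -0.02 and 0.02 m and angle between board's own z axis and vertical below 0.06 rad and angle between the y axis of board and the y axis of stand, either way round below 0.1 rad and value of joint gauge below 0.06 rad and contact force between the fingers and board above 0.5 N), for 0.2 s.
At the end, for the whole second after the job is handed in: Arm shut (below 0.06 rad); the board's end within 7 mm of the blade along the rail; board on the rail (height within 7 mm, sideways 20 mm), level within 0.06 rad, in line with the rail within 0.10 rad, still, and held or pressed by the fingers with at least 0.5 N (all of step 2 and linear speed of board below 0.02 m/s); the arm keeps its last pose, push and grip.
It fails at once if the board is lifted more than 15 mm off the rail (z of board in the frame of stand above 0.1 m).
It fails at once if the board tips more than 0.2 rad (angle between board's own z axis and vertical above 0.2 rad).
It fails at once if the small beaker is moved more than 30 mm (distance of beaker from where it was at the start of the episode above 0.03 m).
It fails at once if the sample jar is moved more than 30 mm (distance of sample_jar from where it was at the start of the episode above 0.03 m).
It fails at once if the white pot is moved more than 30 mm (distance of white_pot from where it was at the start of the episode above 0.03 m).
It also fails if it takes over 50 s, if anything falls off the work surface, if the arm or the gripper's body presses on something with over 40 N, if the wrist force passes 120 N, or if a joint passes its speed limit or range.

## Working session

There is one attempt and no reset: what is moved stays moved. The work goes in short steps, each a Python script; the robot and the scene stay as the last script left them, time stands still between calls to the robot, and variables do not carry over. Pictures are saved under pics/ and viewed, and the job is handed in when it is done.

```bash
ls; mkdir -p pics; python3 - <<'E'
from station import manip, hand, eyes, order
import cv2,numpy as np
for n in ("scene","top","wrist"):
    f=eyes.grab_frame(n); cv2.imwrite(f"pics/{n}0.png",f["frame"][...,::-1])
    print(n,f["fx"],f["fy"],f["cx"],f["cy"]);print(np.round(f["extrinsics"],4).tolist())
s=manip.observe();print(s)
E
```

```text
pics
scene 550.1605098456681 550.1605098456681 313.2012258074421 234.1268435724932
[[0.8598, -0.2813, 0.4262, -0.0125], [-0.5104, -0.4979, 0.7011, -0.9397], [0.015, -0.8204, -0.5716, 0.8452], [0.0, 0.0, 0.0, 1.0]]
top 507.06379192729054 507.06379192729054 330.1050954701461 231.7293497232846
[[0.0294, -0.9967, 0.0763, 0.4318], [-0.9995, -0.0303, -0.0104, 0.0072], [0.0126, -0.076, -0.997, 1.406], [0.0, 0.0, 0.0, 1.0]]
wrist 403.5325693487641 403.5325693487641 322.1645171163865 237.8119317153494
[[0.4176, 0.8799, 0.2267, 0.1646], [0.9086, -0.404, -0.1054, 0.5287], [-0.0012, 0.2501, -0.9682, 0.3837], [0.0, 0.0, 0.0, 1.0]]
{'t': 0.15, 'joint_positions': array([ 1.03590051e+00,  8.78240711e-02,  1.37188583e+00,  3.16069275e-07,
        1.68361503e+00, -1.03124331e-01]), 'qvel': array([-5.83091073e-04, -2.18327875e-03, -5.67275011e-03, -7.84417922e-04,
        8.26001746e-04, -8.76431292e-05]), 'tau': array([ 1.77231872e-03, -3.40639901e+01, -3.02794325e+01,  7.19373627e-02,
        3.04518524e-02, -1.36743151e-04]), 'tcp_pos': array([0.22998466, 0.49918628, 0.22656259]), 'orientation': array([-6.72852303e-01, -3.06813500e+00,  2.58316465e-03]), 'ft_force': array([ 0.14240321,  0.4737717 , -0.05024886]), 'ft_torque': array([ 0.01252222,  0.00637203, -0.01466076]), 'finger_gap': 0.09419602839786244}
```

View pics/scene0.png

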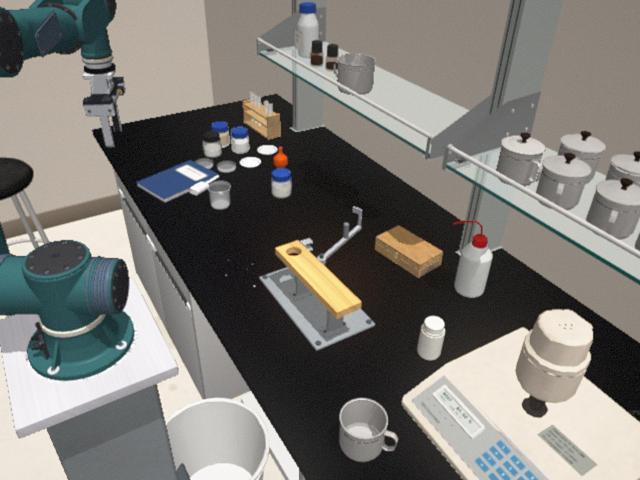

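View pics/top0.png

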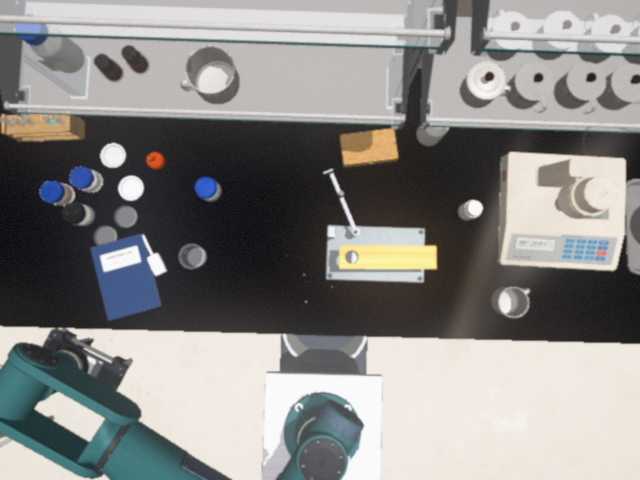

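Board lies with its leading end (funnel hole) at about (340,257) and its tail at (437,258) in the top view. The hinge is near (355,232) and the arm tip near (328,172). The stand's base plate spans (327..425, 226..283). Next I'll measure with masks.

```bash
cat > h.py <<'E'
from station import manip, hand, eyes, order
import cv2,numpy as np
from scipy.spatial.transform import Rotation as R
def grab(n,save=None):
    f=eyes.grab_frame(n); f["bgr"]=f["frame"][...,::-1].copy()
    if save: cv2.imwrite(f"pics/{save}.png",f["bgr"])
    return f
def cast(f,px,z):
    px=np.atleast_2d(np.array(px,float)); E=f["extrinsics"]
    d=np.c_[(px[:,0]-f["cx"])/f["fx"],(px[:,1]-f["cy"])/f["fy"],np.ones(len(px))]@E[:3,:3].T
    o=E[:3,3]; return o+d*((z-o[2])/d[:,2])[:,None]
def proj(f,P):
    P=np.atleast_2d(P);E=f["extrinsics"]; c=(P-E[:3,3])@E[:3,:3]
    return np.c_[c[:,0]/c[:,2]*f["fx"]+f["cx"],c[:,1]/c[:,2]*f["fy"]+f["cy"]]
def ori(a): # tool down, jaw (y) axis at world angle a
    y=np.array([np.cos(a),np.sin(a),0]);z=np.array([0,0,-1.]);x=np.cross(y,z)
    return R.from_matrix(np.c_[x,y,z]).as_rotvec()
def big(m):
    c,_=cv2.findContours(m,cv2.RETR_EXTERNAL,cv2.CHAIN_APPROX_NONE)
    return max(c,key=cv2.contourArea)
def ymask(f):
    h=cv2.cvtColor(f["bgr"],cv2.COLOR_BGR2HSV); return cv2.inRange(h,(15,90,120),(35,255,255))
E
python3 - <<'E'
from h import *
f=grab("top")
h=cv2.cvtColor(f["bgr"],cv2.COLOR_BGR2HSV)
m=ymask(f); m[:, :300]=0; m[:200]=0
r=cv2.minAreaRect(big(m)); b=cv2.boxPoints(r); print(r)
print("board",np.round(cast(f,b,0.103),4).tolist(), cast(f,[r[0]],.103))
# base plate: grey
g=cv2.inRange(h,(0,0,70),(180,80,255)); g[:222]=0;g[290:]=0;g[:,:315]=0;g[:,435:]=0
g|=m
c=big(g[:, :426].copy() ); r=cv2.minAreaRect(c); b=cv2.boxPoints(r);print(r)
w=cast(f,b,0.008);print("plate",np.round(w,4).tolist(),w.mean(0),np.linalg.norm(w-np.roll(w,1,0),axis=1))
cr=f["bgr"][150:300,300:460]; cv2.imwrite("pics/topc.png",cv2.resize(cr,None,fx=5,fy=4*1.0,interpolation=cv2.INTER_CUBIC))
s=grab("scene")
cr=s["bgr"][195:355,240:400]; cv2.imwrite("pics/scc.png",cv2.resize(cr,None,fx=3.75,fy=3.75,interpolation=cv2.INTER_CUBIC))
E
```

```text
((388.0, 257.0), (24.0, 98.0), 90.0)
board [[0.498, -0.0302, 0.103], [0.5056, -0.2829, 0.103], [0.4439, -0.2837, 0.103], [0.4364, -0.0319, 0.103]] [[ 0.47090758 -0.15704947  0.103     ]]
((375.3753967285156, 252.3657684326172), (100.41263580322266, 59.10762405395508), 2.12109637260437)
plate [[0.4054, 0.0052, 0.008], [0.5683, 0.0041, 0.008], [0.5665, -0.2745, 0.008], [0.4032, -0.2709, 0.008]] [ 0.48586005 -0.13402144  0.008     ] [0.27614596 0.16298021 0.27862044 0.16331545]
```

View pics/topc.png

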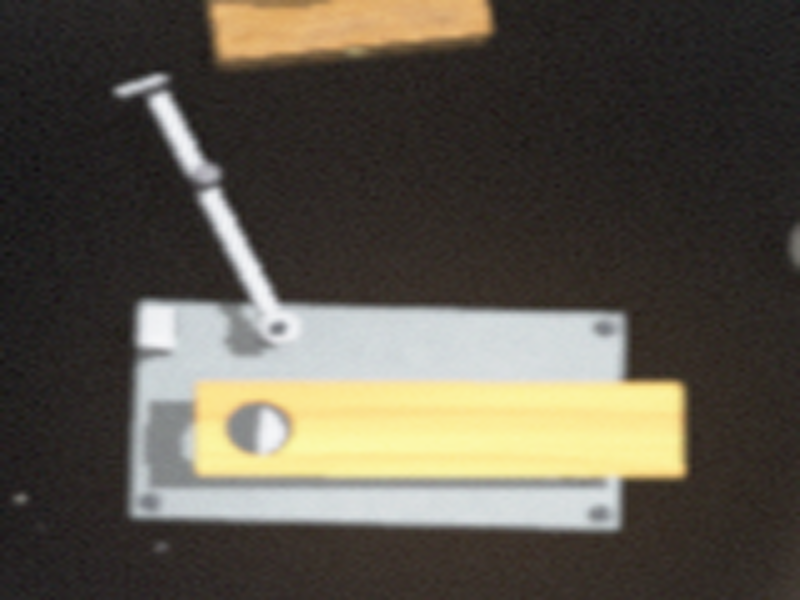

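View pics/scc.png

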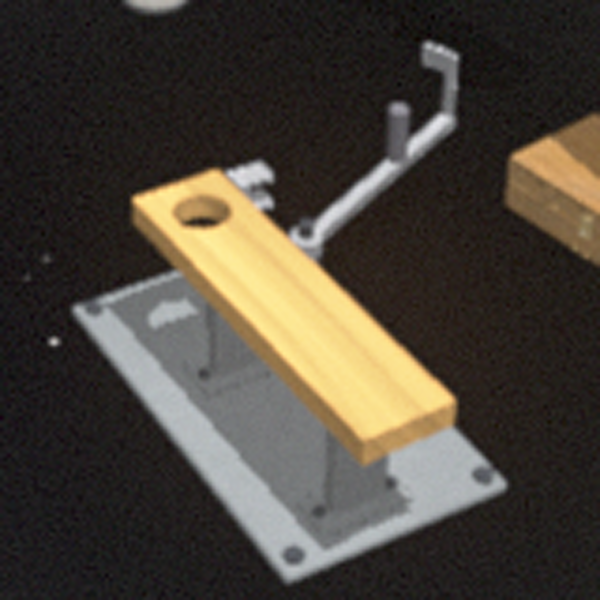

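```bash
cat >> h.py <<'E'
def fit2d(S,W): # stand->world rigid
    S=np.array(S);W=np.array(W)[:,:2];a=S-S.mean(0);b=W-W.mean(0)
    th=np.arctan2((a[:,0]*b[:,1]-a[:,1]*b[:,0]).sum(),(a*b).sum())
    c,s=np.cos(th),np.sin(th);Q=np.array([[c,-s],[s,c]]);t=W.mean(0)-Q@S.mean(0)
    return th,t,Q,S@Q.T+t-W
E
python3 - <<'E'
from h import *
f=grab("top")
px=[(327.0,224.6),(424.8,227.9),(423.8,281.6),(325.8,278.6)]
S=[(.087,.165),(.087,-.105),(-.063,-.105),(-.063,.165)]
th,t,Q,e=fit2d(S,cast(f,px,.008));print(th,t,e.round(4).tolist())
def toS(p):return (np.array(p)[:,:2]-t)@Q
c=lambda l:[((u+.5)/5+299.5,(v+.5)/4+149.5) for u,v in l]
print("hinge",toS(cast(f,c([(280,327)]),.065)),"pin",toS(cast(f,c([(207,174)]),.105)),"tip blade",toS(cast(f,c([(116,90),(169,77)]),.114)))
print("catch",toS(cast(f,c([(156,327)]),.074)))
print("board corners",toS(cast(f,c([(195,381),(685,382),(686,478),(194,476)]),.103)))
print("edge shelf", cast(f,[(350,120)],.4),cast(f,[(350,120)],.5))
s=grab("scene"); cs=lambda l:[((u+.5)/3.75+239.5,(v+.5)/3.75+194.5) for u,v in l]
# cross-check on the scene camera
print("scene plate",toS(cast(s,cs([(72,308),(288,583),(508,487)]),.008)), "pin",toS(cast(s,cs([(399,106)]),.105)),"board",toS(cast(s,cs([(133,200),(218,168),(456,406),(364,448)]),.103)))
E
```

```text
-0.0012721768483434238 [ 0.47152594 -0.16397884] [[0.0004, -0.0009], [0.001, 0.0004], [-0.0007, 0.0001], [-0.0007, 0.0004]]
hinge [[0.06579266 0.08972208]] pin [[0.16073245 0.13262422]] tip blade [[0.21240724 0.18139011]
 [0.22179442 0.15432786]]
catch [[0.06301511 0.15562714]]
board corners [[ 0.02658952  0.13484082]
 [ 0.03385416 -0.11786809]
 [-0.02785938 -0.11928826]
 [-0.03434264  0.13356289]]
edge shelf [[ 0.73681161 -0.0368472   0.4       ]] [[ 0.70649225 -0.03246884  0.5       ]]
scene plate [[-0.06416268  0.16170264]
 [-0.06556091 -0.10876175]
 [ 0.08252579 -0.10806571]] pin [[0.16153455 0.13414865]] board [[-0.03433057  0.12986872]
 [ 0.02693215  0.13375186]
 [ 0.03030139 -0.12012968]
 [-0.03002038 -0.1231273 ]]
```

Checks agree: the hinge measures (65.8, 89.7) mm against the given (66, 90). The pin is 104.5 mm from the hinge, so the gauge is at about 1.14 rad, and the board stands out about 34 mm. Next I'll check shelf clearance and reach, then shut the arm.

```bash
cat >> h.py <<'E'
T0=np.array([0.4710,-0.1650]); TH=-0.0013
QS=np.array([[np.cos(TH),-np.sin(TH)],[np.sin(TH),np.cos(TH)]])
def W(x,y,z): return np.r_[QS@np.array([x,y])+T0,z]
def toS(p): return (np.atleast_2d(p)[:,:2]-T0)@QS
def pushpose(q,back=0.015,z=0.103):
    p=np.array([.066,.09])+.105*np.array([np.sin(q),np.cos(q)])+back*np.array([np.cos(q),-np.sin(q)])
    return W(*p,z),ori(np.pi/2-q+TH)
E
python3 - <<'E'
from h import *
s=grab("scene");f=grab("top")
def ray(f,p):
    a=cast(f,[p],0)[0]; o=f["extrinsics"][:3,3]; return o,(a-o)/np.linalg.norm(a-o)
for a,b in [((432,150),(405,122)),((448,150),(424,127))]:
    o1,d1=ray(s,a);o2,d2=ray(f,b)
    k=np.linalg.lstsq(np.c_[d1,-d2],o2-o1,rcond=None)[0]; print(o1+k[0]*d1,o2+k[1]*d2)
for q in (1.14,0.6,0,):
  for fl in (0,np.pi):
    p,_=pushpose(q,.04); print(q,p.round(3),manip.solve_ik(p,ori(np.pi/2-q+fl)))
for y in (0,.13):
    for fl in (0,np.pi): print(y,manip.solve_ik(W(0,y,.1),ori(fl)))
E
```

```text
[ 0.75541074 -0.15757544  0.32584601] [ 0.75845154 -0.1597283   0.32709975]
[ 0.75332912 -0.2051048   0.34679639] [ 0.74413821 -0.19825372  0.34277254]
1.14 [ 0.649 -0.068  0.103] [-1.90763519e-01  3.64777867e-01  1.28622833e+00 -4.44089210e-16
  1.49058646e+00 -6.21559846e-01]
1.14 [ 0.649 -0.068  0.103] [-1.90763519e-01  3.64777867e-01  1.28622833e+00 -8.88178420e-16
  1.49058646e+00  2.52003281e+00]
0.6 [ 0.63  -0.011  0.103] [-1.07700977e-01  3.15029983e-01  1.35120256e+00 -4.44089210e-16
  1.47536011e+00 -1.07849730e+00]
0.6 [ 0.63  -0.011  0.103] [-1.07700977e-01  3.15029983e-01  1.35120256e+00 -8.88178420e-16
  1.47536011e+00  2.06309535e+00]
0 [0.577 0.03  0.103] [-0.04639158  0.20488316  1.48749587  0.          1.44921362 -1.61718791]
0 [0.577 0.03  0.103] [-4.63915803e-02  2.04883165e-01  1.48749587e+00 -4.44089210e-16
  1.44921362e+00  1.52440475e+00]
0 [-4.50615101e-01  3.59385164e-02  1.68155521e+00 -4.44089210e-16
  1.42409893e+00 -4.50615101e-01]
0 None
0.13 [-1.94232462e-01 -2.35837618e-02  1.74142161e+00 -4.44089210e-16
  1.42375481e+00 -1.94232462e-01]
0.13 None
```

```bash
cat >> h.py <<'E'
def strad(q,off=0.0,z=0.100):
    p=np.array([.066,.09])+.105*np.array([np.sin(q),np.cos(q)])+off*np.array([np.cos(q),-np.sin(q)])
    return W(*p,z),ori(-q+TH)
E
python3 - <<'E'
from h import *
p,o=strad(1.14,0,.2)
hand.grip(0.04)
manip.move_to(p,o)
s=manip.observe();print(s["t"],p,s["tcp_pos"],s["finger_gap"],s["ft_force"])
grab("scene","sc1");f=grab("wrist","w1")
print(proj(f,W(*( np.array([.066,.09])+.105*np.array([np.sin(1.14),np.cos(1.14)])),.105)))
E
```

```text
3.775 [ 0.63258038 -0.03136252  0.2       ] [ 0.63258243 -0.03018594  0.20017705] 0.040148104374881796 [0.55282769 0.80004068 0.84244681]
[[322.18900571 249.4331173 ]]
```

View pics/w1.png

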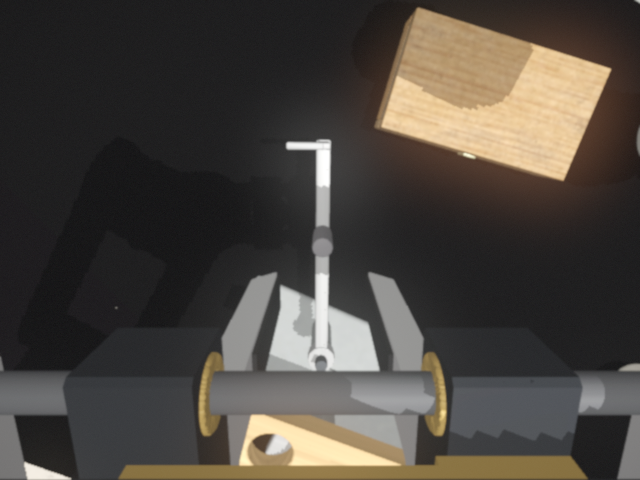

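View pics/sc1.png

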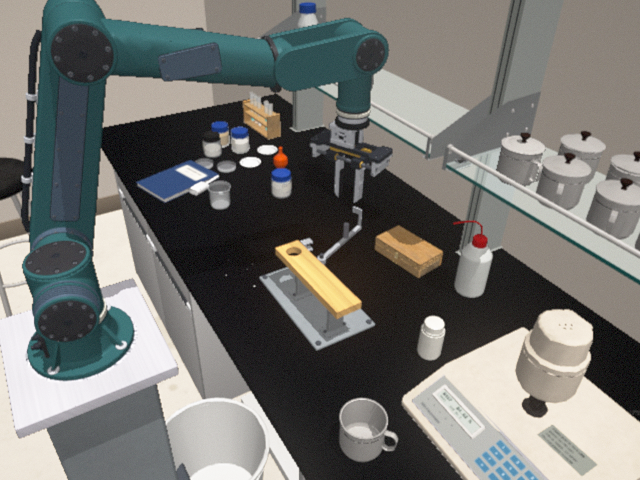

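The wrist view shows the pin top at about (321,247), against a predicted (322,249), so the measurements agree. The arm bar runs straight up the image, midway between the fingers. I'll descend and sweep it shut.

```bash
python3 - <<'E'
from h import *
p,o=strad(1.14,0,.1)
print(manip.line_to(p,vel=.1,ori=o,stop_force=6))
s=manip.observe();print(s["t"],s["tcp_pos"],s["ft_force"])
for q in np.r_[np.arange(1.04,0.05,-.13),0.0]:
    p,o=strad(q,-.012)
    hit=manip.line_to(p,vel=.07,ori=o,stop_force=8 if q<.1 else 12)
    s=manip.observe();print(round(q,2),hit,s["t"],s["tcp_pos"].round(4),s["ft_force"].round(2))
    if hit: break
f=grab("wrist","w2");grab("top","top2")
E
```

```text
False
5.025 [ 0.6332648  -0.03147359  0.1010992 ] [ 0.13255853 -0.65680446  0.09340508]
1.04 False 5.5 [ 0.6218 -0.0116  0.1005] [ 0.27 -0.52  0.62]
0.91 False 5.85 [ 0.6129 -0.0015  0.1001] [-0.11 -0.51 -0.74]
0.78 False 6.2 [0.6027 0.0076 0.1   ] [-0.1  -0.73 -0.26]
0.65 False 6.55 [0.5915 0.0154 0.1   ] [-0.61  0.3  -0.18]
0.52 False 6.9 [0.5793 0.0217 0.1   ] [-0.66 -0.38 -0.22]
0.39 False 7.25 [0.5664 0.0263 0.1   ] [0.56 0.12 0.33]
0.26 False 7.6 [0.553  0.0293 0.1001] [ 0.38  0.06 -0.  ]
0.13 False 7.95 [0.5393 0.0304 0.1   ] [-0.16  0.66  0.17]
0.0 False 8.3 [0.5257 0.0299 0.1001] [-0.34 -0.37  1.48]
```

View pics/w2.png

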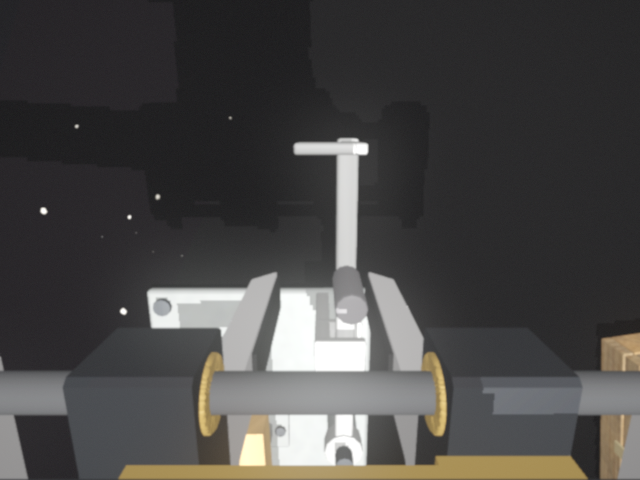

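The arm bar is now nearly along the rail, with the pin at (349,310) close to the outer pad. I'll push further in −x until it meets the stop.

```bash
python3 - <<'E'
from h import *
s=manip.observe();x0=s["tcp_pos"]
p,o=strad(0,-.012)
hit=manip.line_to(p+[-.014,0,0],vel=.03,ori=o,stop_force=6)
s=manip.observe();print(hit,s["t"],s["tcp_pos"]-x0,s["ft_force"].round(2))
manip.wait(.3)
s=manip.observe();print(s["tcp_pos"],s["ft_force"].round(2))
f=grab("wrist","w3")
E
```

```text
True 8.65 [-1.31260909e-03  1.29207068e-05 -1.50375473e-04] [ 1.67 -0.31  1.98]
[0.52440827 0.02987613 0.0996112 ] [2.05 0.16 2.41]
```

View pics/w3.png

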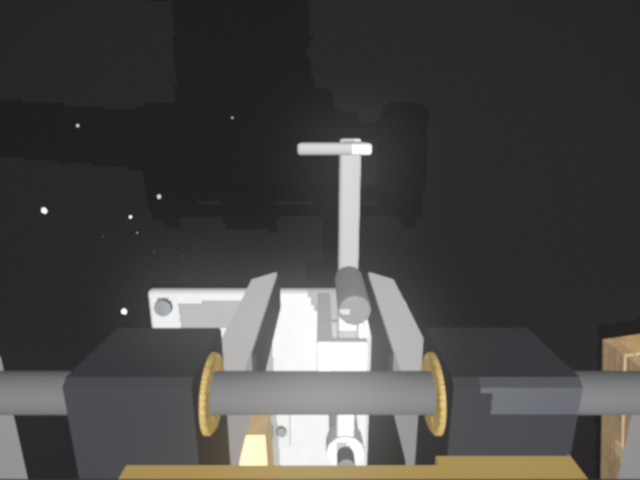

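```bash
python3 - <<'E'
from h import *
f=grab("wrist")
g=cv2.cvtColor(f["bgr"],cv2.COLOR_BGR2GRAY)
pts=[]
for r in range(165,260,5):
    c=np.where(g[r,320:380]>90)[0]+320; pts.append((c.mean(),r))
w=toS(cast(f,pts,.065)); k=np.polyfit(w[:,1],w[:,0],1);print("slope",k, w[0],w[-1])
print("hinge",toS(cast(f,[(345,448)],.065)))
print("plate edge dir",toS(cast(f,[(152,290),(365,290)],.008)))
E
```

```text
slope [-0.00289068  0.06737224] [0.06684469 0.25225388] [0.06688406 0.20814183]
hinge [[0.06682531 0.09377476]]
plate edge dir [[-0.05798395  0.1668141 ]
 [ 0.08223813  0.16672011]]
```

The bar measures 0.003 rad off the rail direction, with its centre line at x = 66.8 mm, so the arm is shut. I'll back off, lift and go over the board.

```bash
python3 - <<'E'
from h import *
p,o=strad(0,0.0)
manip.line_to(p,vel=.06)
manip.line_to(p+[0,0,.1],vel=.15)
hand.grip(0.094)
p=W(0,.003,.2); manip.move_to(p,ori(.028+TH))
s=manip.observe();print(s["t"],s["tcp_pos"],p,s["finger_gap"],s["ft_force"])
f=grab("wrist","w4");t=grab("top","top4")
E
```

```text
12.0167 [ 0.4713324  -0.16143946  0.20009414] [ 0.4710039 -0.162      0.2      ] 0.09371462802583218 [-0.06359785  1.24687907 -0.3477079 ]
```

View pics/w4.png

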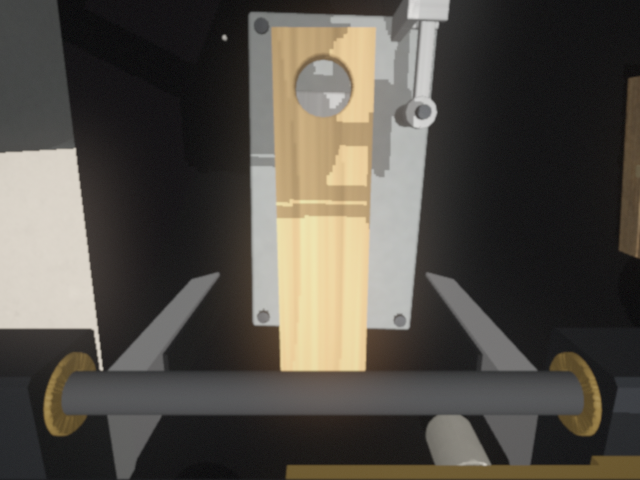

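View pics/top4.png

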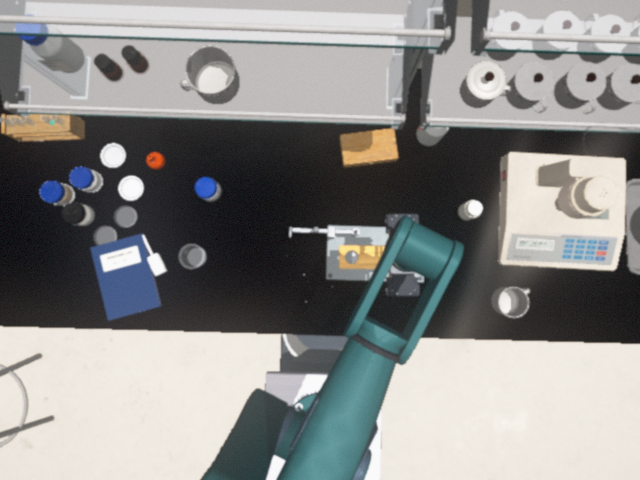

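```bash
python3 - <<'E'
from h import *
f=grab("wrist")
b=toS(cast(f,[(272,27),(377,27),(279.5,310),(367.5,310)],.103));print(b.round(4))
print("centre line",(b[0]+b[1])/2,(b[2]+b[3])/2,"yaw",np.arctan2(-((b[0]+b[1])-(b[2]+b[3]))[0],((b[0]+b[1])-(b[2]+b[3]))[1]))
print("plate far",toS(cast(f,[(249,13),(253,326),(411,329)],.008)),"hinge",toS(cast(f,[(423,113)],.065)))
E
```

```text
[[-0.0317  0.1341]
 [ 0.0285  0.136 ]
 [-0.0266 -0.0415]
 [ 0.0335 -0.0397]]
centre line [-0.00155591  0.13506486] [ 0.00345659 -0.04061994] yaw 0.028523479376396155
plate far [[-0.06104994  0.16537993]
 [-0.06107387 -0.10250929]
 [ 0.08879872 -0.10099672]] hinge [[0.06835758 0.09184092]]
```

```bash
python3 - <<'E'
from h import *
p=W(.002,.003,.1)
print(manip.line_to(p,vel=.1,ori=ori(.028+TH),stop_force=8))
s=manip.observe();print(s["t"],s["tcp_pos"],p,s["ft_force"].round(2))
print(hand.grip(0.05,grasp_force=25))
s=manip.observe();print(s["t"],s["finger_gap"],s["tcp_pos"],s["ft_force"].round(2))
f=grab("wrist","w5");grab("scene","sc5")
E
```

```text
False
13.3167 [ 0.47358879 -0.16227582  0.10088691] [ 0.4730039 -0.1620026  0.1      ] [-0.25 -0.78  0.15]
False
13.9417 0.059418644087429175 [ 0.47279261 -0.16203116  0.10011406] [-1.31 -0.52  1.06]
```

View pics/w5.png

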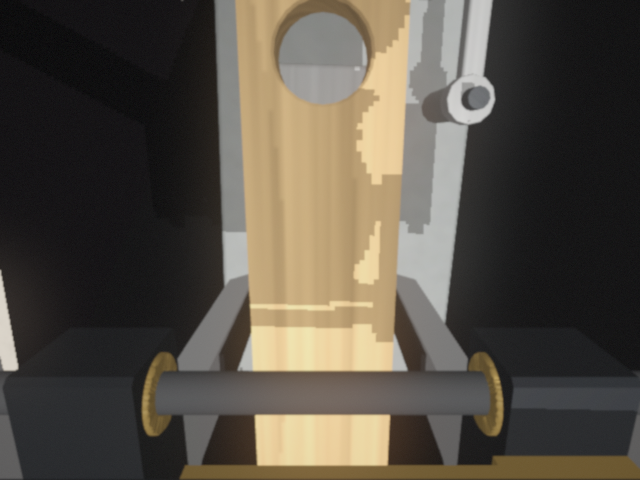

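View pics/sc5.png

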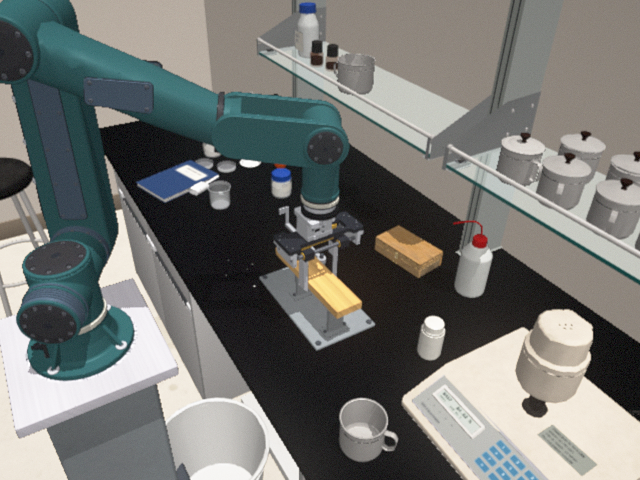

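Grip is good (gap 59.4 mm on the 60 mm board). I'll slide about 115 mm while straightening, then compare the tip with the blade.

```bash
python3 - <<'E'
from h import *
for y in (.03,.118):
    hit=manip.line_to(W(.001,y,.1),vel=.05,ori=ori(TH),stop_force=25)
    s=manip.observe();print(hit,s["t"],s["tcp_pos"].round(4),W(.001,y,.1).round(4),s["finger_gap"],s["ft_force"].round(2))
    if hit: break
f=grab("wrist","w6");grab("scene","sc6");t=grab("top","top6")
E
```

```text
False 14.7333 [ 0.4721 -0.1338  0.1001] [ 0.472 -0.135  0.1  ] 0.05986826622018026 [0.13 2.43 2.55]
False 16.6417 [ 0.4722 -0.047   0.1   ] [ 0.4722 -0.047   0.1   ] 0.05994737789420183 [ 0.04 -2.53  3.32]
```

View pics/w6.png

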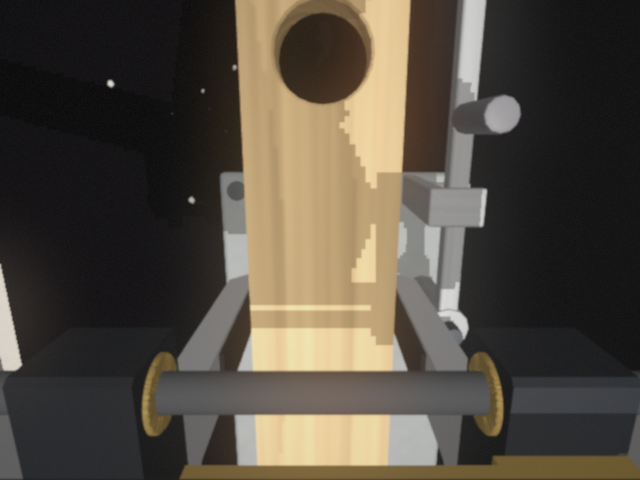

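```bash
python3 - <<'E'
import cv2
i=cv2.imread("pics/top6.png")[200:300,270:430];cv2.imwrite("pics/top6c.png",cv2.resize(i,None,fx=5,fy=5,interpolation=cv2.INTER_CUBIC))
i=cv2.imread("pics/sc6.png")[170:330,220:380];cv2.imwrite("pics/sc6c.png",cv2.resize(i,None,fx=3.75,fy=3.75,interpolation=cv2.INTER_CUBIC))
E
```

```text
(no output)
```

View pics/top6c.png

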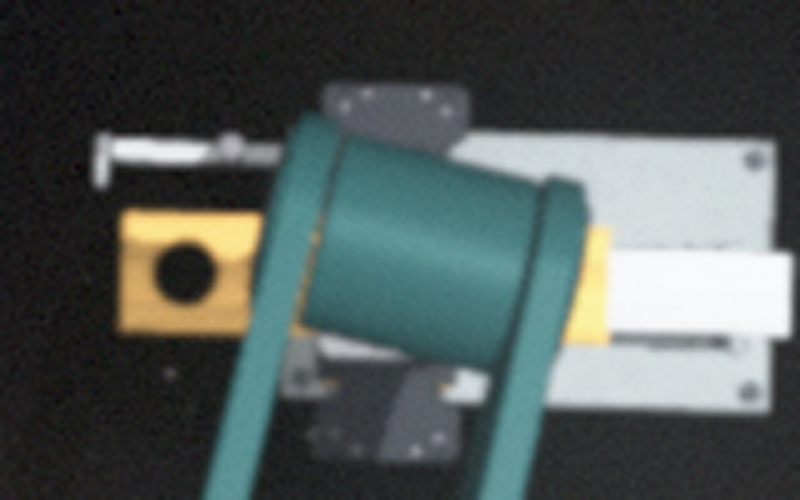

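View pics/sc6c.png

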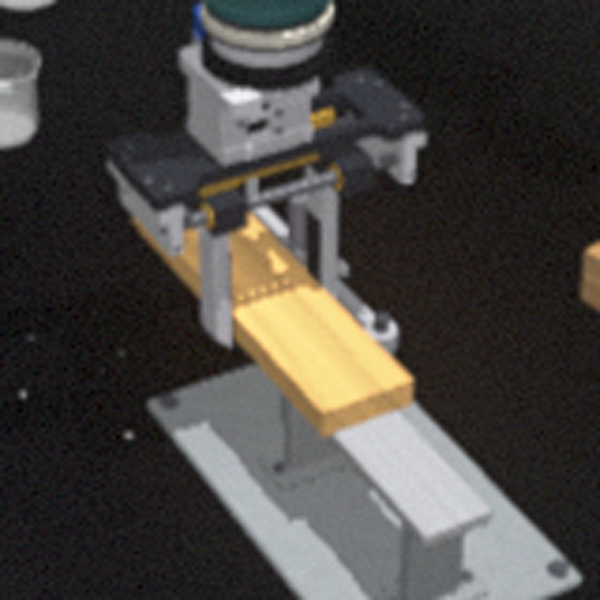

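```bash
python3 - <<'E'
from h import *
t=grab("top")
c=lambda l:[((u+.5)/5+269.5,(v+.5)/5+199.5) for u,v in l]
h=cv2.cvtColor(t["bgr"],cv2.COLOR_BGR2HSV)
g=cv2.resize(t["bgr"][200:300,270:430],None,fx=5,fy=5,interpolation=cv2.INTER_CUBIC).astype(float)
def edge(rows,cols,ch=None):
    a=g[rows[0]:rows[1],cols[0]:cols[1]].max(2).mean(0); return a
a=edge((165,185),(70,130)); a-=np.percentile(a,30); a[a<15]=0; bu=70+(a*np.arange(60)).sum()/a.sum()
b=edge((225,320),(100,140)); mid=(b[:5].mean()+b[-8:].mean())/2; tu=100+np.interp(mid,b,np.arange(40))
print(bu,tu)
B=toS(cast(t,c([(bu,175)]),.114))[0];B2=toS(cast(t,c([(bu,175)]),.106))[0];T=toS(cast(t,c([(tu,272)]),.103))[0];print(B,B2,T,B[1]-T[1])
print("tail-railend",toS(cast(t,c([(609,285)]),.103)),toS(cast(t,c([(793,295)]),.085)))
print("corners",toS(cast(t,c([(121,210),(119,333)]),.103)))
E
```

```text
101.13125058343965 120.22852917981072
[0.04888351 0.26138188] [0.04943028 0.26193442] [6.68056953e-05 2.50521261e-01] 0.010860615578336064
tail-railend [[ 0.00119634 -0.00077966]] [[-0.00047174 -0.09939145]]
corners [[ 0.03192696  0.25127668]
 [-0.03117147  0.25002099]]
```

Three estimates agree on the distance left: the blade in the top view gives 10.9 mm, tail against rail end 11.4 mm and dead reckoning 11.3 mm. I'll move 11.1 mm.

```bash
python3 - <<'E'
from h import *
print(manip.line_to(W(.001,.1291,.1),vel=.03,ori=ori(TH),stop_force=25))
manip.wait(.5)
s=manip.observe();print(s["t"],s["tcp_pos"].round(4),W(.001,.1291,.1).round(4),s["finger_gap"],s["ft_force"].round(2),s["ft_torque"].round(2))
t=grab("top","top7");s=grab("scene","sc7");grab("wrist","w7")
c=lambda l:[((u+.5)/5+269.5,(v+.5)/5+199.5) for u,v in l]
g=cv2.resize(t["bgr"][200:300,270:430],None,fx=5,fy=5,interpolation=cv2.INTER_CUBIC)
cv2.imwrite("pics/top7c.png",g);g=g.astype(float)
a=g[165:185,70:130].max(2).mean(0); a-=np.percentile(a,30); a[a<15]=0; bu=70+(a*np.arange(60)).sum()/a.sum()
b=g[225:320,80:120].max(2).mean(0); mid=(b[:5].mean()+b[-8:].mean())/2; tu=80+np.interp(mid,b,np.arange(40))
print(bu,tu,toS(cast(t,c([(bu,175)]),.114))[0],toS(cast(t,c([(tu,272)]),.103))[0])
i=s["bgr"][170:330,220:380];cv2.imwrite("pics/sc7c.png",cv2.resize(i,None,fx=3.75,fy=3.75,interpolation=cv2.INTER_CUBIC))
E
```

```text
False
17.8583 [ 0.4721 -0.0354  0.1   ] [ 0.4722 -0.0359  0.1   ] 0.059762899976285276 [-0.45  2.49  2.93] [ 0.4   0.19 -0.06]
101.18707843614506 97.59000816993463 [0.04888441 0.26135342] [-0.00029408  0.26212458]
```

View pics/top7c.png

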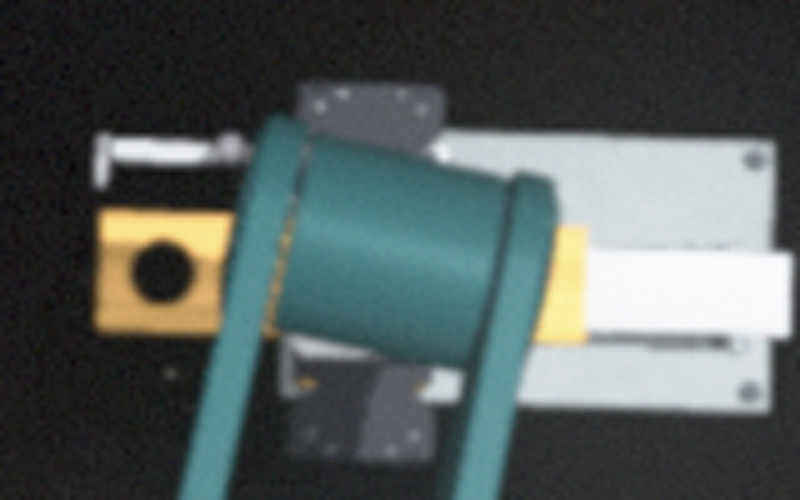

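View pics/sc7c.png

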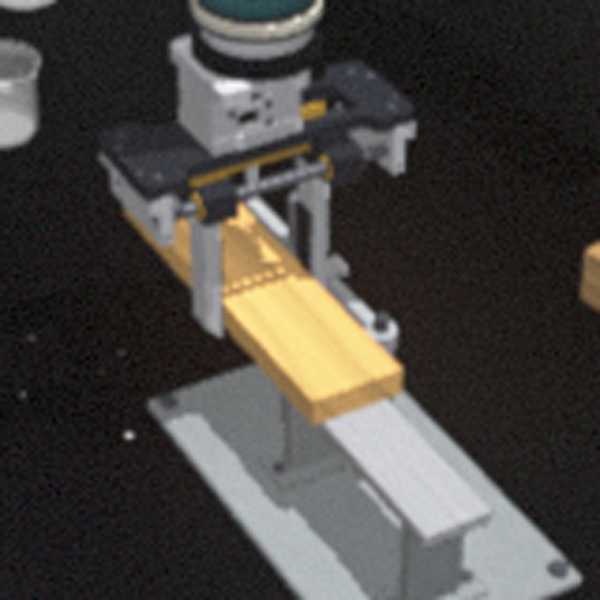

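View pics/w7.png

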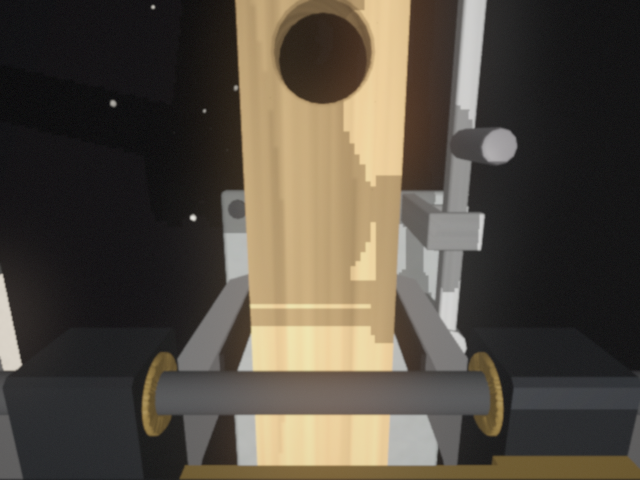

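The tip measures 0.8 mm past the blade centre, within 7 mm. In the crops the end sits at u≈98 and the blade at u≈101. The board lies on the rail, is unmoved in the grip, and the arm is still shut. Handing in.

```bash
python3 - <<'E'
from h import *
manip.wait(.3)
s=manip.observe();print(s["t"],s["qvel"].round(4),s["finger_gap"],s["ft_force"].round(2))
order.close_job()
E
```

```text
18.3083 [ 0.0007 -0.001  -0.0026  0.0005  0.0029  0.0008] 0.059609762662187635 [0.21 1.75 2.7 ]
the job is handed in; nothing more can be done
```

I handed the job in at 18.3 s with the gauge arm shut and the board out at the mark, still held by the gripper. The system reports no verdict.

- **Gauge arm:** I swung it shut by its pin until it met the stop, which I took from a rise in the tool force. It then measured about 0.003 rad off the rail direction, and the blade had not moved in the later top views.
- **Board:** I gripped it at mid-length with 25 N and slid it about 126 mm along the rail without lifting, taking out its 0.028 rad skew on the way.
- **Last checks:**
  - The board's end was 0.8 mm past the blade centre in the top view, against an allowed 7 mm.
  - The gripper opening was 59.6 mm on the 60 mm board, and the tool height stayed at 0.100 m.
  - The arm was still.
  - I judged the board level and flat on the rail by eye from the pictures and did not measure the angle.
- **Disagreements:** The cameras differed by 2–4 mm on where the stand is. I set the final position mainly from the tip and blade seen in the same picture, so this should matter little. Two other estimates of the last move agreed to within 0.5 mm.
- **Bystanders:** My moves stayed clear of the beaker, jar and pot. They looked unmoved in the pictures, but I did not measure them.

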